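Cover the tubes, release both catches and hold the carrier's gate wide

TASK

On the lab bench stands a white sample carrier with a self-closing gate in front. First slide the flat cover on its roof fully shut over the open microtubes, then squeeze the catch with the long jaws fully in, after it the one with the short jaws, and then take the upright post on the gate and swing the gate past its detent until it stands wide open, about square to the carrier's front. Finish while still holding the gate wide open by that post, so that a colleague can draw the tip rack out, and leave the flask, bottle and tip box standing beside the carrier where they are.

Things in the scene. Friction and masses are not known exactly. Their poses are not given: they have to be found in the camera images.
- carrier: White box, fixed: 155 deep (x), 232 wide (y -106 to +126), roof 112 high. Origin: on the bench under the middle of its front (gate); +x points into it, away from the robot, +y to its left. The catches stand on the roof's front strip (x 32, y +50 and -50); behind them on the left is the compartment (x 78 to 142, y 6 to 86) with twelve white microtubes. A grey tip rack is inside.
- cover (a joint): Flat grey cover (72 x 90 x 5 mm) in rails on the roof, slides along the carrier's +y: 0 = parked on the right (compartment open), 0.088 m = fully shut against its stop, over the tubes. Needs about 2 N; stays where it is left. Starts at 0 to 0.02.
- cover_knob (a point): Point on the axis of the cover's upright round knob, 9 mm below the knob's top (knob 18 mm diameter, 32 mm tall, top 150 mm above the bench, foot on the cover's top at 118 mm).
- catch_long: Catch on the roof with long jaws: flat dark base (48 x 58 x 6), two upright grey jaw plates 44 long (x), 6 thick, 120 to 160 mm above the bench; outer faces 62 mm apart along y as found, 40 squeezed. A thin pawl on each jaw reaches forward over the gate's edge and blocks it. Origin: centre of the underside (112 mm up); axes as the carrier's. It may be the left or the right one.
- catch_short: The squeeze catch with short jaws: as the long one, but the jaw plates are only 20 mm long (x) and the base 24 mm. It takes the other place.
- catch_long_grip (a point): Point midway between the long catch's jaws, 145 mm above the bench (15 mm below the jaws' top).
- catch_short_grip (a point): Point midway between the short catch's jaws, 145 mm above the bench (15 mm below the jaws' top).
- long_left (a joint): left (+y) jaw of the long catch, slides towards the other jaw: 0 = out as found, grows to 0.011 m = fully squeezed in (stop). Held by friction only (about 4 N to move): it stays where it is left. It has let go of the gate for sure beyond 0.008 m.
- long_right (a joint): right (-y) jaw of the long catch, slides towards the other jaw: 0 = out as found, grows to 0.011 m = fully squeezed in (stop). Held by friction only (about 4 N to move): it stays where it is left. It has let go of the gate for sure beyond 0.008 m.
- short_left (a joint): left (+y) jaw of the short catch, slides towards the other jaw: 0 = out as found, grows to 0.011 m = fully squeezed in (stop). Held by friction only (about 4 N to move): it stays where it is left. It has let go of the gate for sure beyond 0.008 m.
- short_right (a joint): right (-y) jaw of the short catch, slides towards the other jaw: 0 = out as found, grows to 0.011 m = fully squeezed in (stop). Held by friction only (about 4 N to move): it stays where it is left. It has let go of the gate for sure beyond 0.008 m.
- gate (a joint): Upright aluminium gate (195 wide, 8 thick, top 110 mm up, four tabs to 124) across the front, hinged upright at its left end: 0 = shut, grows as it swings out to the robot (clockwise from above), stop at 1.57 rad. A spring shuts it (1 N at the post shut, 3 N wide). At about 0.3 to 0.8 rad a spring-ball detent adds up to 4 N at the post; let go when wide, the gate swings shut.
- gate_hinge (a point): Point on the gate's vertical hinge axis, 140 mm above the bench (carrier x = -5, y = +105).
- gate_post: Upright round steel post on a bracket in front of the gate, the gate's handle: 16 mm diameter, 52 mm tall, from 107 to 159 mm above the bench. Origin: centre of its foot. It stands 120 mm from the hinge axis along the gate and 40 mm in front of the gate's middle plane, moves with the gate, and spins freely about its own axis like a sleeve.
- post_grip (a point): Point on the post's axis, 140 mm above the bench, 19 mm below its top.
- flask: Bystander: conical glass flask, 76 mm wide, 110 tall. Origin: centre of its underside.
- bottle: Bystander: white bottle, 52 mm diameter, 110 tall. Origin: centre of its underside.
- tip_box: Bystander: blue closed tip box 85 x 120 x 60. Origin: centre of its underside.

How it is judged:
On the way, in this order (a step that is already met when the one before it is completed fails the run):
1. the cover is fully shut over the tubes (value of joint cover above 0.083 m), for 0.2 s.
2. the long catch is squeezed in (value of joint each of long_left, long_right above 0.008 m), for 0.2 s.
3. the short catch is squeezed in (value of joint each of short_left, short_right above 0.008 m), for 0.2 s.
4. the gate is past its detent (value of joint gate above 0.85 rad), for 0.1 s.
At the end, for the whole second after the job is handed in: The gate is held still (under 0.15 rad/s) at more than 1.2 rad by the fingers on its post (contact force over 1 N), and the cover is shut to within 5 mm (value of joint cover above 0.083 m and value of joint gate above 1.2 rad and contact force between the fingers and gate_post above 1 N and velocity of joint gate between -0.15 and 0.15 rad/s); the arm keeps its last pose, push and grip.
It fails at once if the flask is moved more than 30 mm or tipped over (distance of flask from where it was at the start of the episode above 0.03 m or angle between flask's own z axis and vertical above 0.5 rad).
It fails at once if the bottle is moved more than 30 mm or tipped over (distance of bottle from where it was at the start of the episode above 0.03 m or angle between bottle's own z axis and vertical above 0.5 rad).
It fails at once if the tip box is moved more than 30 mm or tipped over (distance of tip_box from where it was at the start of the episode above 0.03 m or angle between tip_box's own z axis and vertical above 0.5 rad).
It also fails if it takes over 64 s, if anything falls off the work surface, if the arm or the gripper's body presses on something with over 40 N, if the wrist force passes 120 N, or if a joint passes its speed limit or range.

ROBOT

A 7-joint arm with a two-finger parallel gripper is mounted at the origin on the work surface. World frame = base frame: x ahead of the robot, y to its left, z up, the work surface at z = 0. Lengths are in m, angles in rad, forces in N, time in s.
With the tool pointing down it reaches from about 0.4 to 0.85 m from the base axis. Payload 4.5 kg.
Tool frame: the origin (TCP) lies midway between the tips of the shut fingers; the grasp point (between the pads) lies 19 mm behind it (manip.pinch_z is the distance from the TCP to the grasp point, in m); z points along the fingers, y is the direction in which the jaws open and shut (so a half turn about z gives the same grasp; the last joint's range is limited). The gripper opens to 88 mm and grips with 3 to 60 N. Pads are 18 mm wide; open, the fingers measure 123 mm over their backs; the gripper's body (75 mm by 187 mm) begins 45 mm behind the grasp point.
Start: joints at [1.14, 0.689, -0.195, 1.565, 0.157, 0.902, -0.215], TCP at [0.28, -0.559, 0.239] pointing down, gripper open.
Joint ranges: [-3.01, 3.01], [-0.46, 2.08], [-1.47, 1.51], [0.13, 2.56], [-1, 4.14], [0.04, 2.09], [-2.66, 2.66]. Speed limits (rad/s): [2.57, 2.57, 3.14, 3.14, 3.14, 3.14, 3.14].

INTERFACE

Orientations are given as a 3x3 rotation matrix whose columns are the frame's x, y, z axes.
In Python, from plant import sensors, eyes, job_done, manip gives the robot as it stands. The module is installed in compiled form; this text tells all that it offers.
- The arm moves only by the tool jog_arm, never from a script. Its argument "plan" is a list of rows, each an object with "offset": the shift along the tool's x, y, z in mm, a list of three; "turn": the turn, a rotation vector about the tool's x, y, z in rad, a list of three. A call has 1 to 10 rows; each row is the pose to reach, as a shift and turn from the pose commanded when the call began, along the tool's axes at that moment; what a row does not reach only later rows make up. A row lasts 1/8 s, in which the tool goes at most 62.5 mm and 10.7 degrees, less where a joint would pass 70% of its speed; a pose out of reach is approached as far as the arm can. A call with a gripper value outside its range is refused whole. "gripper" is the finger opening in mm, from 0 to 88.1, set as the call begins (left out, the last holds). The fingers move at their own pace and stop on an object; the grip force is fixed at half the most. Time passes only in rows, so rows that repeat a pose let the fingers close. It gives the time, the measured TCP pose, the force and the opening at its end, in the units of the state.
- sensors.read_state(): the state, without advancing time (a new reading comes with each control period).
- eyes.capture(name): name is "scene" or "side" or "wrist"; returns (picture, depth): 384x512x3 uint8, blue, green, red; 384x512 float32, m along the optical axis (not along the pixel's ray), 0 where there is no reading.
- eyes.get_calibration(name): a dict with "fx", "fy", "cx", "cy" (pixels), "camera_from_world" (4x4, takes a point from world to camera coordinates); the wrist camera has in their place "tool_from_camera" (4x4, takes a point from camera to tool coordinates, whose origin is the TCP and whose axes are the flange's). Camera axes: x right, y down, z forward; pixel columns grow to the right and rows downward; lengths in m; the calibration is good to about 2 mm. A picture is of the moment at which its call begins: read the wrist's pose just before it. get_calibration takes no time and is no camera call.
- job_done(): hands the job in, once; it reports no verdict.
The state is a dict: "clock": time; "qpos": joint angles; "joint_velocities": joint speeds; "joint_efforts": joint torques, N m; "tcp_pos": TCP position; "ee_rot": TCP orientation; "contact_force": force on the tool from outside, world axes, zero at the start; "ft_torque": the same for the moment, N m; "width": opening from 0.0 (shut) to 1.0 (fully open).
Only numpy, scipy, OpenCV 4.12 (cv2) and the standard library are available. Lean on these libraries where they do the work, as an engineer would, in place of code of your own. Each camera call takes 0.05 s, during which the arm holds its last target.

## Working session

There is one attempt and no reset: what is moved stays moved. The work goes in short steps, Python scripts to look and compute and a tool call to move; the robot and the scene stay as the last step left them, time stands still between calls to the robot, and variables do not carry over. Pictures are saved under pics/ and viewed, and the job is handed in when it is done.

Besides the shell and the picture viewer there is one more tool, called in YAML: its name, and indented under it one key for each argument. jog_arm: Moves the arm, as the interface text tells. Its arguments: {"type":"object","properties":{"plan":{"type":"array"},"gripper":{"type":"number"}},"required":["plan"]}

```bash
mkdir -p pics; ls; python3 - <<'E'
from plant import sensors, eyes, manip
import cv2,numpy as np
s=sensors.read_state(); print(s)
print(manip, [a for a in dir(manip) if a[0]!='_'])
for n in ["scene","side"]:
    p,d=eyes.capture(n); cv2.imwrite(f"pics/{n}0.png",p); np.savez(f"pics/{n}0.npz",p=p,d=d); c=eyes.get_calibration(n); print(n,c)
print(eyes.get_calibration("wrist"))
E
```

```text
pics
{'clock': 0.0, 'qpos': array([ 1.13983076,  0.68997481, -0.19451088,  1.5663961 ,  0.157281  ,
        0.90250598, -0.21506891]), 'joint_velocities': array([-0.00108518, -0.00084631, -0.000915  , -0.00032909, -0.00129745,
        0.00137802,  0.00078407]), 'joint_efforts': array([-5.39447228e-04, -5.27552927e+01, -1.26729079e+00, -1.53424501e+01,
       -5.27052570e-02,  6.58135643e-03,  1.72115138e-04]), 'tcp_pos': array([ 0.27979131, -0.55813164,  0.23790182]), 'ee_rot': array([[ 8.93878319e-01,  4.48308625e-01, -9.62706009e-04],
       [ 4.48309640e-01, -8.93876840e-01,  1.63149407e-03],
       [-1.29127743e-04, -1.88994756e-03, -9.99998206e-01]]), 'contact_force': array([-0.30614888, -1.15609273,  0.09232205]), 'ft_torque': array([-0.05538016,  0.02998132, -0.02993693]), 'width': 0.998524673681541}
<Robot object at 0x7f04be7c3a10> ['Unreachable', 'pinch_z']
scene {'fx': 430.1809703978175, 'fy': 430.1809703978175, 'cx': 248.89788576213564, 'cy': 195.77166997594685, 'camera_from_world': array([[-0.4981479 ,  0.86704129, -0.00938447,  0.24012229],
       [ 0.57093728,  0.3
[... 301 characters left out ...]
9063441, -0.13527784, -0.01853009,  0.52949981],
       [-0.05507935,  0.52009458, -0.85233086,  0.1320175 ],
       [ 0.12493888, -0.84332766, -0.5226746 ,  1.15256245],
       [ 0.        ,  0.        ,  0.        ,  1.        ]])}
{'fx': 306.00243324671516, 'fy': 306.00243324671516, 'cx': 253.79370762844206, 'cy': 190.47223771024466, 'tool_from_camera': array([[-1.18995969e-03, -9.63854418e-01, -2.66426810e-01,
         6.84118639e-02],
       [ 9.99999292e-01, -1.14646913e-03, -3.18772386e-04,
         1.37702653e-03],
       [ 1.80005829e-06, -2.66427001e-01,  9.63855100e-01,
        -1.46005124e-01],
       [ 0.00000000e+00,  0.00000000e+00,  0.00000000e+00,
         1.00000000e+00]])}
```

View pics/scene0.png

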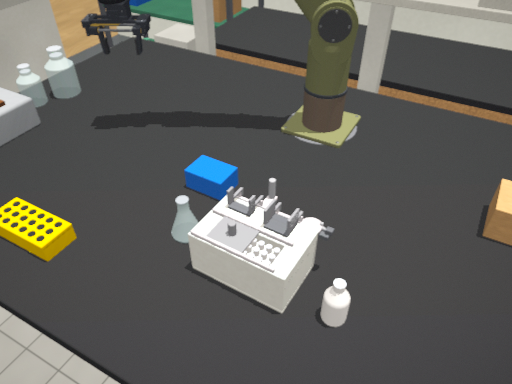

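View pics/side0.png

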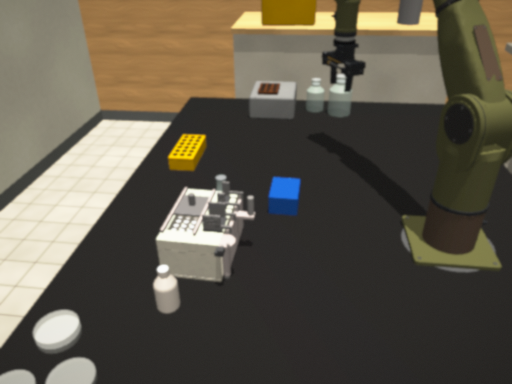

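```bash
python3 - <<'E'
import cv2,numpy as np
p=cv2.imread("pics/scene0.png")[150:310,165:365]; cv2.imwrite("pics/sc_z.png",cv2.resize(p,None,fx=4,fy=3.75*4/3.75*1.0 if 0 else 3.7,interpolation=cv2.INTER_CUBIC)[:600])
p=cv2.imread("pics/side0.png")[165:315,140:310]; cv2.imwrite("pics/si_z.png",cv2.resize(p,None,fx=4,fy=4,interpolation=cv2.INTER_CUBIC))
E
```

```text
(no output)
```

View pics/sc_z.png

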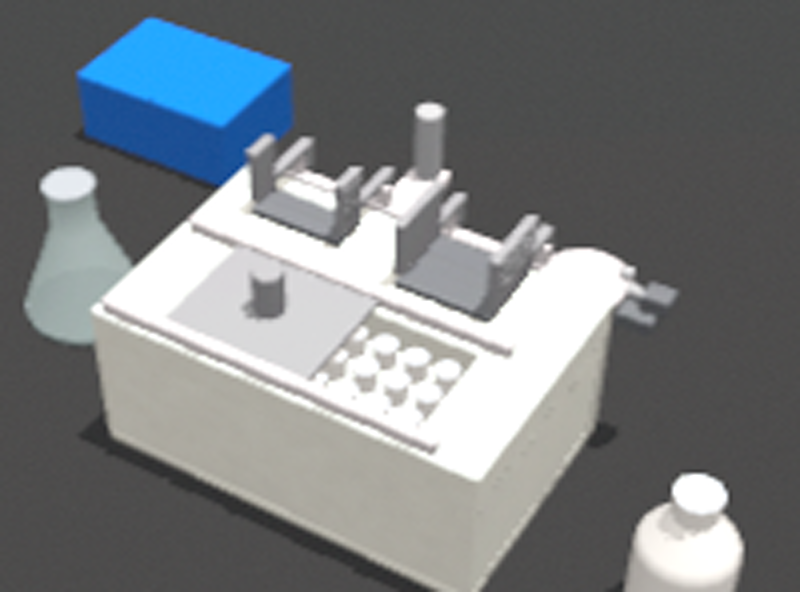

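View pics/si_z.png

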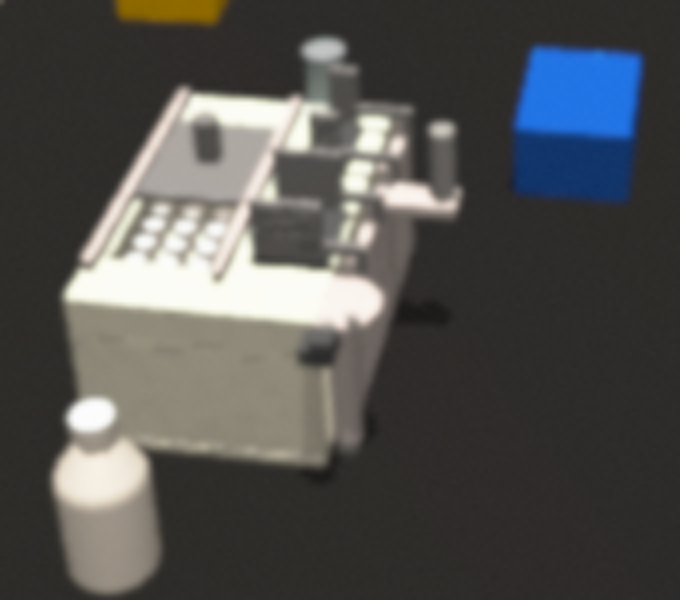

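```bash
cat > h.py <<'E'
import numpy as np, cv2
from plant import sensors, eyes, manip
def ray(n,u,v,z,Tcw=None):
    c=eyes.get_calibration(n)
    if n=='wrist': 
        Twc=Tcw
    else: Twc=np.linalg.inv(c["camera_from_world"])
    d=Twc[:3,:3]@np.array([(u-c['cx'])/c['fx'],(v-c['cy'])/c['fy'],1]); o=Twc[:3,3]
    return o+d*(z-o[2])/d[2]
def wristT(s):
    T=np.eye(4);T[:3,:3]=s['ee_rot'];T[:3,3]=s['tcp_pos']
    return T@eyes.get_calibration('wrist')['tool_from_camera']
def proj(n,P,T=None):
    c=eyes.get_calibration(n); M=c["camera_from_world"] if n!='wrist' else np.linalg.inv(T)
    q=M[:3,:3]@P+M[:3,3]; return np.array([c['fx']*q[0]/q[2]+c['cx'],c['fy']*q[1]/q[2]+c['cy']])
def fit(A,B): # B=R A+t 2D
    A=np.array(A);B=np.array(B);a=A-A.mean(0);b=B-B.mean(0)
    th=np.arctan2((a[:,0]*b[:,1]-a[:,1]*b[:,0]).sum(),(a*b).sum())
    R=np.array([[np.cos(th),-np.sin(th)],[np.sin(th),np.cos(th)]]); t=B.mean(0)-R@A.mean(0)
    return th,R,t,(A@R.T+t-B)
E
python3 - <<'E'
from h import *
np.set_printoptions(precision=4,suppress=True)
S=lambda x,y:('scene',165+x/4,150+y/3.7)
D=lambda x,y:('side',140+x/4,165+y/4)
pts=[(S(98,312),(155,-106,112)),(S(475,478),(155,126,112)),(S(431,110),(-45,-15,159)),(D(442,128),(-45,-15,159)),(D(67,297),(155,126,112))]
A=[];B=[]
for (n,u,v),c in pts:
    w=ray(n,u,v,c[2]/1000); print(n,u,v,w); A.append(np.array(c[:2])/1000);B.append(w[:2])
th,R,t,r=fit(A,B); print(th,t);print(r)
for q in [S(267,270),D(205,118)]:
    w=ray(*q,.150); print('knob',w, R.T@(w[:2]-t))
# objects
for nm,q,z in [('flask top',S(68,183),.110),('flasktopside',D(323,48),.110),('bottle',S(700,490),.110),('bottle',D(92,412),.110)]+[('box',S(*a),.06) for a in [(150,18),(291,67),(222,125),(79,73)]]:
    w=ray(*q,z); print(nm,w,R.T@(w[:2]-t))
E
```

```text
scene 189.5 234.32432432432432 [ 0.7124 -0.0107  0.112 ]
scene 283.75 279.18918918918916 [0.7207 0.2145 0.112 ]
scene 272.75 179.72972972972974 [0.5165 0.0834 0.159 ]
side 250.5 197.0 [0.5174 0.0822 0.159 ]
side 156.75 239.25 [0.7207 0.2147 0.112 ]
-0.03476085596676088 [0.5618 0.0962]
[[ 0.0006 -0.0044]
 [ 0.0004  0.0023]
 [-0.0002 -0.0006]
 [-0.0011  0.0006]
 [ 0.0003  0.002 ]]
knob [0.6721 0.0705 0.15  ] [ 0.1111 -0.0219]
knob [0.6712 0.0721 0.15  ] [ 0.1102 -0.0203]
flask top [ 0.6285 -0.0929  0.11  ] [ 0.0732 -0.1867]
flasktopside [ 0.6293 -0.0945  0.11  ] [ 0.0741 -0.1882]
bottle [0.674  0.3094 0.11  ] [0.1048 0.2169]
bottle [0.6766 0.3076 0.11  ] [0.1074 0.2153]
box [ 0.4029 -0.1957  0.06  ] [-0.1486 -0.2973]
box [ 0.4073 -0.0771  0.06  ] [-0.1484 -0.1786]
box [ 0.4866 -0.0816  0.06  ] [-0.069  -0.1803]
box [ 0.4833 -0.1984  0.06  ] [-0.0682 -0.2972]
```

```bash
cat >> h.py <<'E'
from scipy.spatial.transform import Rotation as Ro
np.set_printoptions(precision=4,suppress=True)
def goto(p,yaw):
    s=sensors.read_state(); R=s['ee_rot']; c,sn=np.cos(yaw),np.sin(yaw)
    Rt=np.array([[c,sn,0],[sn,-c,0],[0,0,-1.]])
    print('offset mm',(R.T@(np.array(p)-s['tcp_pos'])*1000).round(1),'turn',Ro.from_matrix(R.T@Rt).as_rotvec().round(4))
    print('clock',s['clock'],'F',s['contact_force'],'w',s['width']*88.1,'tcp',s['tcp_pos'])
E
python3 - <<'E'
from h import *
goto([.60,.09,.27],-.035)
E
```

```text
offset mm [ 576.7 -436.   -31.4] turn [-0.0016  0.0005  0.4999]
clock 0.1 F [ 1.1299 -0.7102 -0.6426] w 87.74979434397532 tcp [ 0.2799 -0.5582  0.238 ]
```

jog_arm:
  plan:
    - {"offset": [60,-45,-31],"turn": [0,0,0.1]}
    - {"offset": [577,-436,-31],"turn": [-0.002,0,0.5]}
    - {"offset": [577,-436,-31],"turn": [-0.002,0,0.5]}
    - {"offset": [577,-436,-31],"turn": [-0.002,0,0.5]}
    - {"offset": [577,-436,-31],"turn": [-0.002,0,0.5]}
    - {"offset": [577,-436,-31],"turn": [-0.002,0,0.5]}
    - {"offset": [577,-436,-31],"turn": [-0.002,0,0.5]}
    - {"offset": [577,-436,-31],"turn": [-0.002,0,0.5]}
    - {"offset": [577,-436,-31],"turn": [-0.002,0,0.5]}
    - {"offset": [577,-436,-31],"turn": [-0.002,0,0.5]}

```text
clock: 1.35
tcp_pos: [0.5554, -0.0008, 0.2684]
ee_rot: [[0.999, -0.035, 0.0], [-0.035, -0.999, -0.002], [0.0, 0.002, -1.0]]
contact_force: [1.3, -0.7, -0.7]
width: 1.0
```

```bash
python3 - <<'E'
from h import *
goto([.60,.09,.27],-.035)
E
```

```text
offset mm [ 41.4 -92.3  -1.8] turn [ 0.0023 -0.0001 -0.0002]
clock 1.35 F [ 1.3423 -0.7113 -0.7302] w 88.06417004260497 tcp [ 0.5554 -0.0008  0.2684]
```

jog_arm:
  plan:
    - {"offset": [20,-46,-1],"turn": [0,0,0]}
    - {"offset": [41,-92,-2],"turn": [0,0,0]}
    - {"offset": [41,-92,-2],"turn": [0,0,0]}
    - {"offset": [41,-92,-2],"turn": [0,0,0]}
  gripper: 60

```text
clock: 1.85
tcp_pos: [0.5986, 0.0869, 0.2699]
ee_rot: [[0.999, -0.036, -0.001], [-0.036, -0.999, -0.003], [-0.001, 0.003, -1.0]]
contact_force: [-0.0, -0.2, 0.1]
width: 0.683
```

```bash
python3 - <<'E'
from h import *
import pickle
s=sensors.read_state(); p,d=eyes.capture('wrist'); cv2.imwrite('pics/w1.png',p); pickle.dump((s,p,d),open('pics/w1.pkl','wb')); print(s['tcp_pos'])
E
```

```text
[0.5986 0.0869 0.2699]
```

View pics/w1.png

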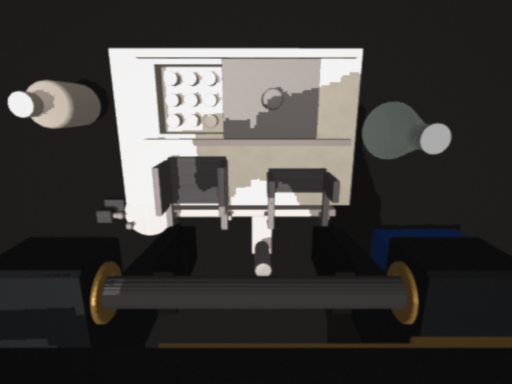

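```bash
python3 - <<'E'
import cv2
p=cv2.imread("pics/w1.png")[40:285,95:375]; p=cv2.convertScaleAbs(p,alpha=1.5,beta=20); cv2.imwrite("pics/w1z.png",cv2.resize(p,None,fx=2.4,fy=2.4,interpolation=cv2.INTER_CUBIC))
E
```

```text
(no output)
```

View pics/w1z.png

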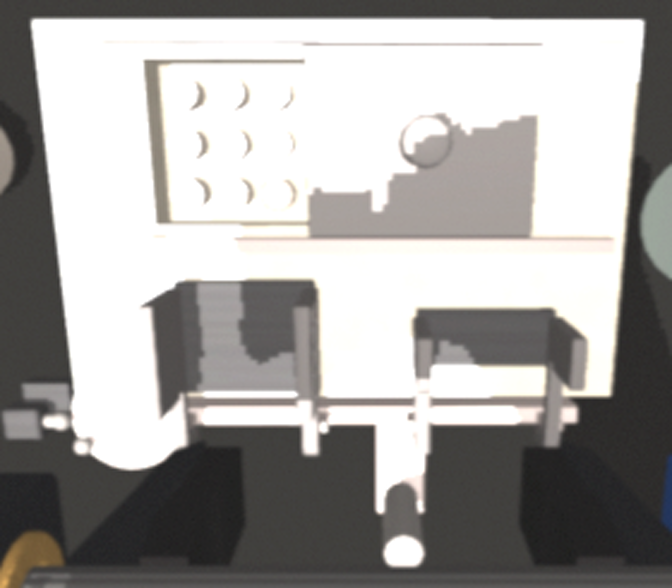

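```bash
python3 - <<'E'
from h import *
import pickle
s,p,d=pickle.load(open('pics/w1.pkl','rb')); T=wristT(s)
t=np.array([.5618,.0962]);th=-.0348;R=np.array([[np.cos(th),-np.sin(th)],[np.sin(th),np.cos(th)]])
A=[];B=[]
for nm,x,y,z,c in [('BL',33,20,.112,(155,126)),('BR',643,20,.112,(155,-106)),('FR',611,396,.112,None),('knob',426,141,.15,None),('post',403,552,.159,(-45,-15)),('LLo',147,355,.16,None),('LRo',312,355,.16,None),('SLo',415,360,.16,None),('SRo',585,360,.16,None),('coverL',305,140,.118,None),('coverR',535,140,.118,None),('compL',160,140,.112,None)]:
    w=ray('wrist',95+x/2.4,40+y/2.4,z,T); print(nm,w,'carrier',R.T@(w[:2]-t))
    if c: A.append(np.array(c)/1000);B.append(w[:2])
th,R,t,r=fit(A,B);print(th,t);print(r)
E
```

```text
BL [0.7228 0.213  0.112 ] carrier [0.1568 0.1223]
BR [ 0.7144 -0.0188  0.112 ] carrier [ 0.1565 -0.1096]
FR [ 0.5639 -0.0137  0.112 ] carrier [ 0.0059 -0.1098]
knob [0.6726 0.0671 0.15  ] carrier [ 0.1117 -0.0252]
post [0.5187 0.0798 0.159 ] carrier [-0.0425 -0.0179]
LLo [0.6022 0.1697 0.16  ] carrier [0.0379 0.0749]
LRo [0.6    0.1103 0.16  ] carrier [0.0377 0.0154]
SLo [0.5967 0.0733 0.16  ] carrier [ 0.0357 -0.0217]
SRo [0.5944 0.0118 0.16  ] carrier [ 0.0355 -0.0832]
coverL [0.6753 0.112  0.118 ] carrier [0.1129 0.0198]
coverR [0.672  0.0227 0.118 ] carrier [ 0.1127 -0.0696]
compL [0.6775 0.1699 0.112 ] carrier [0.1131 0.0777]
-0.03718077193935082 [0.5636 0.0929]
[[ 0.0004  0.0001]
 [ 0.0002  0.0001]
 [-0.0006 -0.0002]]
```

```bash
python3 - <<'E'
from h import *
goto([.672,.069,.125],-.036)
E
```

```text
offset mm [ 74.1  13.8 145.1] turn [ 0.0036  0.0007 -0.0011]
clock 1.9 F [0.2956 0.2737 0.3498] w 60.02773219468619 tcp [0.5985 0.086  0.2701]
```

jog_arm:
  plan:
    - {"offset": [50,10,10],"turn": [0.003,0,0]}
    - {"offset": [74,14,60],"turn": [0.003,0,0]}
    - {"offset": [74,14,100],"turn": [0.003,0,0]}
    - {"offset": [74,14,130],"turn": [0.003,0,0]}
    - {"offset": [74,14,145],"turn": [0.003,0,0]}
    - {"offset": [74,14,145],"turn": [0.003,0,0]}
    - {"offset": [74,14,145],"turn": [0.003,0,0]}

```text
clock: 2.78
tcp_pos: [0.6737, 0.0706, 0.1271]
ee_rot: [[0.999, -0.036, 0.003], [-0.036, -0.999, 0.001], [0.003, -0.001, -1.0]]
contact_force: [0.4, -0.4, 0.3]
width: 0.681
```

```bash
python3 - <<'E'
from h import *
goto([.672,.069,.125],-.036)
p,d=eyes.capture('wrist'); cv2.imwrite('pics/w2.png',p)
E
```

```text
offset mm [-1.6  1.7  2.1] turn [-0.0013 -0.0032  0.0003]
clock 2.775 F [ 0.4353 -0.3644  0.3409] w 59.98948400404462 tcp [0.6737 0.0706 0.1271]
```

View pics/w2.png

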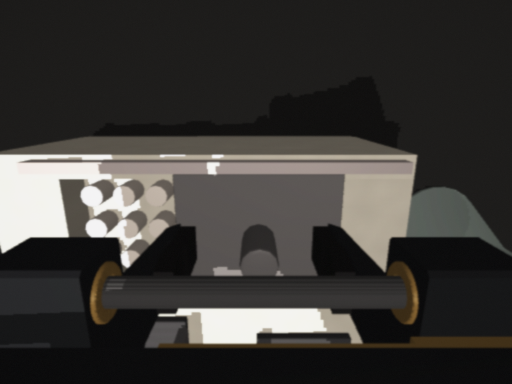

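jog_arm:
  plan:
    - {"offset": [-1,1,0],"turn": [0,0,0]}
    - {"offset": [-1,1,0],"turn": [0,0,0]}
    - {"offset": [-1,1,0],"turn": [0,0,0]}
    - {"offset": [-1,1,0],"turn": [0,0,0]}
    - {"offset": [-1,1,0],"turn": [0,0,0]}
    - {"offset": [-1,1,0],"turn": [0,0,0]}
  gripper: 5

```text
clock: 3.58
tcp_pos: [0.6716, 0.0696, 0.1255]
ee_rot: [[0.999, -0.035, 0.0], [-0.035, -0.999, 0.0], [0.0, -0.001, -1.0]]
contact_force: [-0.4, -1.5, 0.8]
width: 0.193
```

```bash
python3 - <<'E'
from h import *
goto([.672,.069,.125],-.036)
p,d=eyes.capture('wrist'); cv2.imwrite('pics/w3.png',p)
E
```

```text
offset mm [0.4 0.6 0.5] turn [-0.0005 -0.0004  0.0006]
clock 3.575 F [-0.389  -1.4943  0.7666] w 17.013161361260828 tcp [0.6716 0.0696 0.1255]
```

View pics/w3.png

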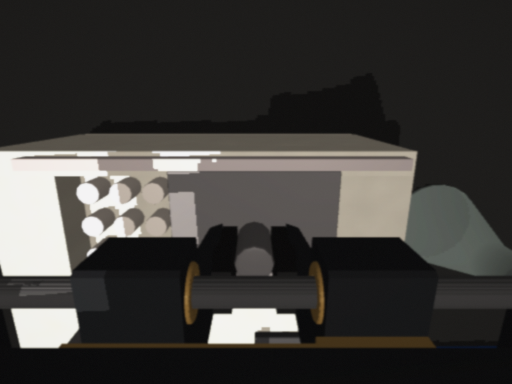

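jog_arm:
  plan:
    - {"offset": [0,-15,0],"turn": [0,0,0]}
    - {"offset": [0,-30,0],"turn": [0,0,0]}
    - {"offset": [0,-42,0],"turn": [0,0,0]}
    - {"offset": [0,-52,0],"turn": [0,0,0]}
    - {"offset": [0,-60,0],"turn": [0,0,0]}
    - {"offset": [0,-60,0],"turn": [0,0,0]}
    - {"offset": [0,-60,0],"turn": [0,0,0]}

```text
clock: 4.5
tcp_pos: [0.6738, 0.1316, 0.1256]
ee_rot: [[0.999, -0.034, 0.001], [-0.034, -0.999, 0.003], [0.001, -0.003, -1.0]]
contact_force: [0.9, 2.4, -0.9]
width: 0.198
```

jog_arm:
  plan:
    - {"offset": [0,-2,0],"turn": [0,0,0]}
    - {"offset": [0,-4,0],"turn": [0,0,0]}
    - {"offset": [0,-6,0],"turn": [0,0,0]}
    - {"offset": [0,-6,0],"turn": [0,0,0]}

```text
clock: 5.0
tcp_pos: [0.674, 0.1356, 0.1256]
ee_rot: [[0.999, -0.035, 0.001], [-0.035, -0.999, 0.0], [0.001, -0.0, -1.0]]
contact_force: [0.1, -0.8, -0.2]
width: 0.192
```

jog_arm:
  plan:
    - {"offset": [0,-2,0],"turn": [0,0,0]}
    - {"offset": [0,-4,0],"turn": [0,0,0]}
    - {"offset": [0,-4,0],"turn": [0,0,0]}

```text
clock: 5.38
tcp_pos: [0.674, 0.1366, 0.1255]
ee_rot: [[0.999, -0.037, -0.0], [-0.037, -0.999, -0.003], [-0.0, 0.003, -1.0]]
contact_force: [-1.0, -6.8, 1.2]
width: 0.193
```

jog_arm:
  plan:
    - {"offset": [0,-2,0],"turn": [0,0,0]}
    - {"offset": [0,-4,0],"turn": [0,0,0]}
    - {"offset": [0,-4,0],"turn": [0,0,0]}

```text
clock: 5.75
tcp_pos: [0.674, 0.1367, 0.1255]
ee_rot: [[0.999, -0.039, -0.001], [-0.039, -0.999, -0.009], [-0.001, 0.009, -1.0]]
contact_force: [-1.7, -10.8, 2.6]
width: 0.197
```

jog_arm:
  plan:
    - {"offset": [0,6,0],"turn": [0,0,0]}
    - {"offset": [0,7,0],"turn": [0,0,0]}
    - {"offset": [0,7,0],"turn": [0,0,0]}
  gripper: 40

```text
clock: 6.12
tcp_pos: [0.6739, 0.1385, 0.1257]
ee_rot: [[0.999, -0.034, 0.001], [-0.034, -0.999, 0.003], [0.001, -0.003, -1.0]]
contact_force: [0.6, -0.8, -0.4]
width: 0.452
```

jog_arm:
  plan:
    - {"offset": [0,0,-40],"turn": [0,0,0]}
    - {"offset": [0,0,-80],"turn": [0,0,0]}
    - {"offset": [-60,0,-120],"turn": [0,0,0]}
    - {"offset": [-75,0,-120],"turn": [0,0,0]}
    - {"offset": [-75,0,-120],"turn": [0,0,0]}
    - {"offset": [-75,0,-120],"turn": [0,0,0]}
  gripper: 80

```text
clock: 6.88
tcp_pos: [0.5997, 0.1399, 0.2453]
ee_rot: [[0.999, -0.035, 0.001], [-0.035, -0.999, 0.001], [0.001, -0.001, -1.0]]
contact_force: [-0.5, -0.4, -0.5]
width: 0.912
```

```bash
python3 - <<'E'
from h import *
import pickle
c,sn=np.cos(-.036),np.sin(-.036); t=np.array([.5627,.0946]); R=np.array([[c,-sn],[sn,c]])
for q in [(.032,.05),(.032,-.05),(-.045,-.015),(-.005,.105)]: print(q,R@np.array(q)+t)
g=R@np.array([.032,.05])+t
goto([*g,.126],-.036)
s=sensors.read_state(); p,d=eyes.capture('wrist'); cv2.imwrite('pics/w4.png',p); pickle.dump((s,p,d),open('pics/w4.pkl','wb'))
p=p[:270,60:380]; p=cv2.convertScaleAbs(p,alpha=1.3,beta=20); cv2.imwrite("pics/w4z.png",cv2.resize(p,None,fx=2.2,fy=2.2,interpolation=cv2.INTER_CUBIC))
E
```

```text
(0.032, 0.05) [0.5965 0.1434]
(0.032, -0.05) [0.5929 0.0435]
(-0.045, -0.015) [0.5172 0.0812]
(-0.005, 0.105) [0.5615 0.1997]
offset mm [ -3.5  -3.2 119.3] turn [-0.0014 -0.0011  0.0013]
clock 6.875 F [-0.4995 -0.4132 -0.4615] w 80.32579959806198 tcp [0.5997 0.1399 0.2453]
```

View pics/w4z.png

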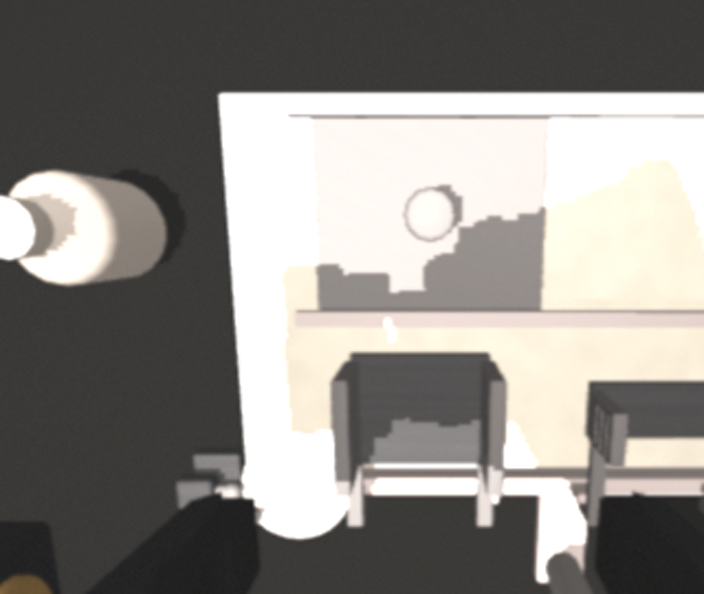

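```bash
python3 - <<'E'
from h import *
import pickle
s,p,d=pickle.load(open('pics/w4.pkl','rb')); T=wristT(s)
for nm,x,y,z in [('knob',430,213,.15),('LLo',333,420,.16),('LRo',506,420,.16),('SLo',588,420,.16)]:
    print(nm,ray('wrist',60+x/2.2,y/2.2,z,T))
E
```

```text
knob [0.6753 0.135  0.15  ]
LLo [0.6057 0.1721 0.16  ]
LRo [0.6035 0.1104 0.16  ]
SLo [0.6025 0.0812 0.16  ]
```

jog_arm:
  plan:
    - {"offset": [-4,-3,20],"turn": [0,0,0]}
    - {"offset": [-4,-3,50],"turn": [0,0,0]}
    - {"offset": [-4,-3,80],"turn": [0,0,0]}
    - {"offset": [-4,-3,105],"turn": [0,0,0]}
    - {"offset": [-4,-3,119],"turn": [0,0,0]}
    - {"offset": [-4,-3,119],"turn": [0,0,0]}
    - {"offset": [-4,-3,119],"turn": [0,0,0]}

```text
clock: 7.8
tcp_pos: [0.596, 0.1429, 0.1273]
ee_rot: [[0.999, -0.035, 0.002], [-0.035, -0.999, 0.001], [0.002, -0.002, -1.0]]
contact_force: [0.9, -0.1, 1.0]
width: 0.903
```

```bash
python3 - <<'E'
from h import *
goto([.5965,.1432,.126],-.036)
p,d=eyes.capture('scene'); p=p[150:310,165:365]; cv2.imwrite('pics/s5.png',cv2.resize(p,None,fx=3.7,fy=3.7,interpolation=cv2.INTER_CUBIC))
E
```

```text
offset mm [ 0.4 -0.3  1.3] turn [-0.0015 -0.0021  0.0006]
clock 7.8 F [ 0.8507 -0.0844  0.9678] w 79.5761889951646 tcp [0.596  0.1429 0.1273]
```

View pics/s5.png

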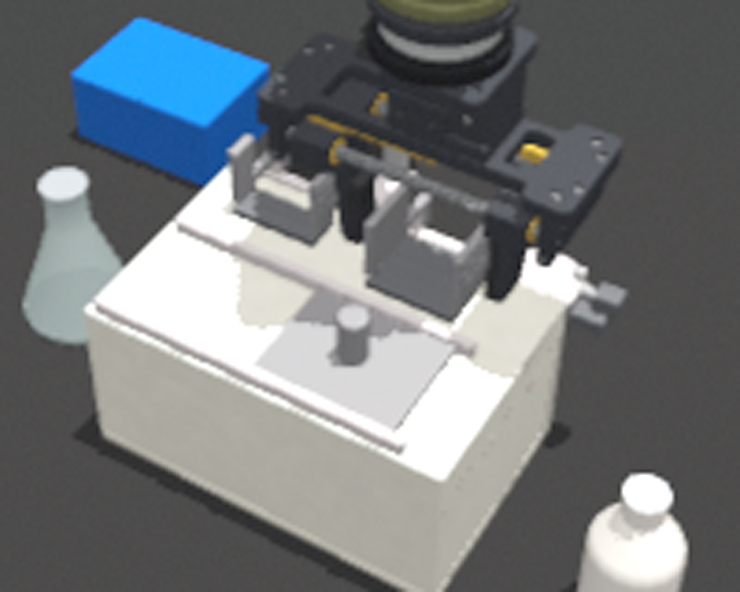

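Cover is shut; the fingers straddle the long catch outside both jaws (scene zoom 355,205 and 505,245). Squeeze.

jog_arm:
  plan:
    - {"offset": [0,0,0],"turn": [0,0,0]}
    - {"offset": [0,0,0],"turn": [0,0,0]}
    - {"offset": [0,0,0],"turn": [0,0,0]}
    - {"offset": [0,0,0],"turn": [0,0,0]}
    - {"offset": [0,0,0],"turn": [0,0,0]}
    - {"offset": [0,0,0],"turn": [0,0,0]}
    - {"offset": [0,0,0],"turn": [0,0,0]}
    - {"offset": [0,0,0],"turn": [0,0,0]}
  gripper: 30

```text
clock: 8.85
tcp_pos: [0.5955, 0.1433, 0.1274]
ee_rot: [[0.999, -0.035, 0.002], [-0.035, -0.999, 0.002], [0.002, -0.002, -1.0]]
contact_force: [-1.6, 1.2, 7.0]
width: 0.442
```

```bash
python3 - <<'E'
from h import *
goto([.5965,.1432,.126],-.036)
E
```

```text
offset mm [1.  0.1 1.4] turn [-0.002  -0.0016  0.0011]
clock 8.85 F [-1.5774  1.239   6.9874] w 38.95434620579786 tcp [0.5955 0.1433 0.1274]
```

jog_arm:
  plan:
    - {"offset": [0,0,0],"turn": [0,0,0]}
    - {"offset": [0,0,0],"turn": [0,0,0]}
    - {"offset": [0,0,0],"turn": [0,0,0]}
    - {"offset": [0,0,0],"turn": [0,0,0]}
    - {"offset": [0,0,-30],"turn": [0,0,0]}
    - {"offset": [0,0,-75],"turn": [0,0,0]}
    - {"offset": [0,0,-100],"turn": [0,0,0]}
    - {"offset": [0,0,-100],"turn": [0,0,0]}
  gripper: 80

```text
clock: 9.85
tcp_pos: [0.5964, 0.1429, 0.2285]
ee_rot: [[0.999, -0.035, 0.005], [-0.035, -0.999, 0.002], [0.005, -0.002, -1.0]]
contact_force: [0.7, 0.2, -0.3]
width: 0.912
```

jog_arm:
  plan:
    - {"offset": [0,50,0],"turn": [0,0,0]}
    - {"offset": [0,100,0],"turn": [0,0,0]}
    - {"offset": [0,100,0],"turn": [0,0,0]}
    - {"offset": [0,100,0],"turn": [0,0,0]}
    - {"offset": [0,100,0],"turn": [0,0,0]}

```text
clock: 10.48
tcp_pos: [0.5912, 0.0446, 0.2258]
ee_rot: [[0.999, -0.033, -0.001], [-0.033, -0.999, 0.002], [-0.001, -0.002, -1.0]]
contact_force: [-0.9, -0.3, 0.0]
width: 0.909
```

```bash
python3 - <<'E'
from h import *
import pickle
goto([.5929,.0435,.127],-.036)
s=sensors.read_state(); p,d=eyes.capture('wrist'); cv2.imwrite('pics/w6.png',p); pickle.dump((s,p,d),open('pics/w6.pkl','wb'))
p=p[:270,100:420]; p=cv2.convertScaleAbs(p,alpha=1.3,beta=20); cv2.imwrite("pics/w6z.png",cv2.resize(p,None,fx=2.2,fy=2.2,interpolation=cv2.INTER_CUBIC))
E
```

```text
offset mm [ 1.8  1.3 98.8] turn [-0.002   0.0006  0.0034]
clock 10.475 F [-0.8877 -0.2736  0.0267] w 80.10483081700723 tcp [0.5912 0.0446 0.2258]
```

View pics/w6z.png

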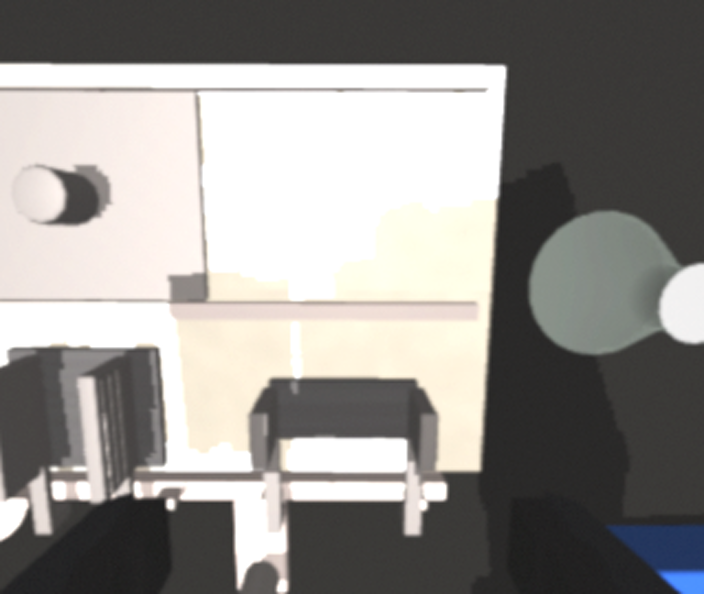

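jog_arm:
  plan:
    - {"offset": [2,1,20],"turn": [0,0,0.003]}
    - {"offset": [2,1,50],"turn": [0,0,0.003]}
    - {"offset": [2,1,80],"turn": [0,0,0.003]}
    - {"offset": [2,1,99],"turn": [0,0,0.003]}
    - {"offset": [2,1,99],"turn": [0,0,0.003]}
    - {"offset": [2,1,99],"turn": [0,0,0.003]}

```text
clock: 11.28
tcp_pos: [0.5942, 0.0424, 0.1281]
ee_rot: [[0.999, -0.037, 0.002], [-0.037, -0.999, 0.001], [0.002, -0.001, -1.0]]
contact_force: [0.5, 1.1, -0.4]
width: 0.903
```

```bash
python3 - <<'E'
from h import *
goto([.5929,.0435,.127],-.036)
p,d=eyes.capture('scene'); p=p[150:310,165:365]; cv2.imwrite('pics/s7.png',cv2.resize(p,None,fx=3.7,fy=3.7,interpolation=cv2.INTER_CUBIC))
E
```

```text
offset mm [-1.3 -1.1  1.1] turn [-0.0014 -0.0018 -0.0013]
clock 11.275 F [ 0.4794  1.0907 -0.3827] w 79.5173797813905 tcp [0.5942 0.0424 0.1281]
```

View pics/s7.png

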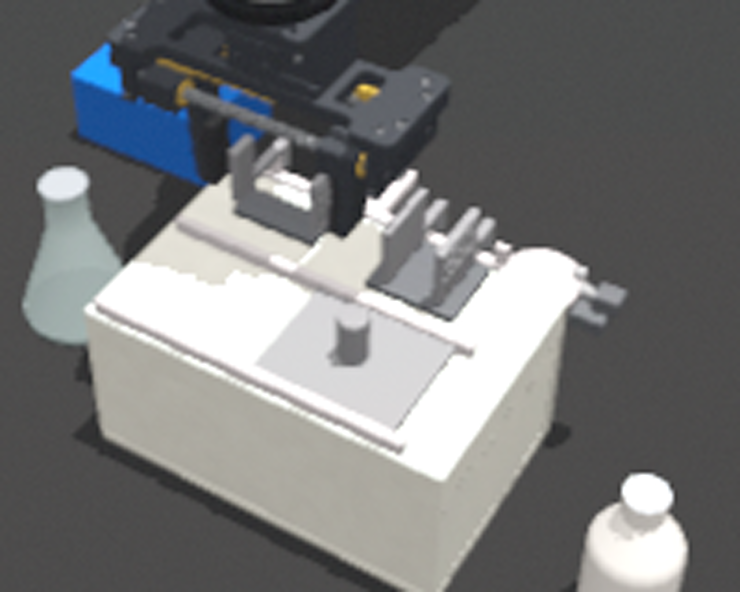

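Fingers straddle the short catch (205,150 and 345,195). Squeeze.

jog_arm:
  plan:
    - {"offset": [0,-1,0],"turn": [0,0,0]}
    - {"offset": [0,-1,0],"turn": [0,0,0]}
    - {"offset": [0,-1,0],"turn": [0,0,0]}
    - {"offset": [0,-1,0],"turn": [0,0,0]}
    - {"offset": [0,-1,0],"turn": [0,0,0]}
    - {"offset": [0,-1,0],"turn": [0,0,0]}
    - {"offset": [0,-1,0],"turn": [0,0,0]}
    - {"offset": [0,-1,0],"turn": [0,0,0]}
  gripper: 30

```text
clock: 12.32
tcp_pos: [0.5941, 0.0433, 0.1283]
ee_rot: [[0.999, -0.038, 0.002], [-0.038, -0.999, 0.002], [0.002, -0.002, -1.0]]
contact_force: [-1.8, 2.3, 7.3]
width: 0.444
```

jog_arm:
  plan:
    - {"offset": [0,0,0],"turn": [0,0,0]}
    - {"offset": [0,0,0],"turn": [0,0,0]}
    - {"offset": [0,0,0],"turn": [0,0,0]}
    - {"offset": [0,0,0],"turn": [0,0,0]}
    - {"offset": [0,0,-30],"turn": [0,0,0]}
    - {"offset": [0,0,-75],"turn": [0,0,0]}
    - {"offset": [0,0,-90],"turn": [0,0,0]}
    - {"offset": [0,0,-90],"turn": [0,0,0]}
  gripper: 80

```text
clock: 13.32
tcp_pos: [0.5939, 0.0427, 0.218]
ee_rot: [[0.999, -0.038, 0.002], [-0.038, -0.999, 0.001], [0.002, -0.001, -1.0]]
contact_force: [-0.7, -0.2, -0.7]
width: 0.906
```

```bash
python3 - <<'E'
from h import *
goto([.5177,.0808,.22],-.036)
p,d=eyes.capture('wrist'); cv2.imwrite('pics/w8.png',p)
E
```

```text
offset mm [-77.6 -35.2  -2.1] turn [-0.0013 -0.0021 -0.0022]
clock 13.325 F [-0.6519 -0.1906 -0.6705] w 79.85452877687872 tcp [0.5939 0.0427 0.218 ]
```

View pics/w8.png

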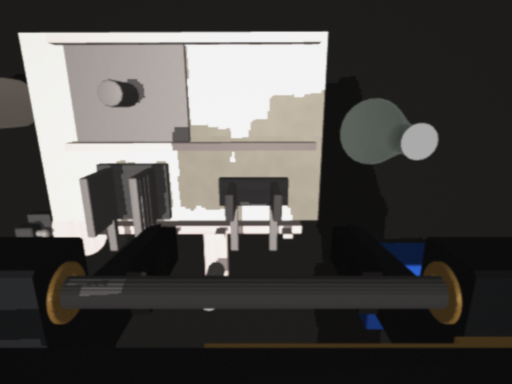

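jog_arm:
  plan:
    - {"offset": [-40,-18,-4],"turn": [0,0,0]}
    - {"offset": [-77,-36,-4],"turn": [0,0,0]}
    - {"offset": [-77,-36,-4],"turn": [0,0,0]}
    - {"offset": [-77,-36,-4],"turn": [0,0,0]}
    - {"offset": [-77,-36,10],"turn": [0,0,0]}
  gripper: 50

```text
clock: 14.0
tcp_pos: [0.5197, 0.0809, 0.2071]
ee_rot: [[0.999, -0.04, 0.003], [-0.04, -0.999, 0.001], [0.003, -0.001, -1.0]]
contact_force: [0.0, 0.3, -0.0]
width: 0.563
```

```bash
python3 - <<'E'
from h import *
goto([.5178,.0815,.122],-.036)
p,d=eyes.capture('wrist'); cv2.imwrite('pics/w9.png',p)
E
```

```text
offset mm [-2.2 -0.4 85.1] turn [-0.0011 -0.0031 -0.0037]
clock 14.0 F [ 0.012   0.2926 -0.0181] w 49.59796191183545 tcp [0.5197 0.0809 0.2071]
```

View pics/w9.png

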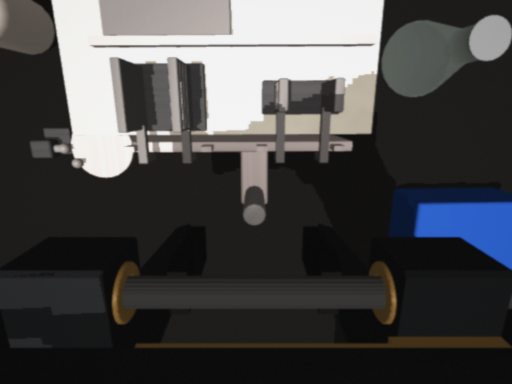

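jog_arm:
  plan:
    - {"offset": [-2,0,20],"turn": [0,0,0]}
    - {"offset": [-2,0,45],"turn": [0,0,0]}
    - {"offset": [-2,0,70],"turn": [0,0,0]}
    - {"offset": [-2,0,85],"turn": [0,0,0]}
    - {"offset": [-2,0,85],"turn": [0,0,0]}
    - {"offset": [-2,0,85],"turn": [0,0,0]}

```text
clock: 14.8
tcp_pos: [0.5166, 0.0817, 0.1229]
ee_rot: [[0.999, -0.038, 0.002], [-0.038, -0.999, 0.001], [0.002, -0.001, -1.0]]
contact_force: [-0.0, -0.2, 0.8]
width: 0.568
```

jog_arm:
  plan:
    - {"offset": [0,0,0],"turn": [0,0,0]}
    - {"offset": [0,0,0],"turn": [0,0,0]}
    - {"offset": [0,0,0],"turn": [0,0,0]}
    - {"offset": [0,0,0],"turn": [0,0,0]}
    - {"offset": [0,0,0],"turn": [0,0,0]}
  gripper: 4

```text
clock: 15.42
tcp_pos: [0.5162, 0.0811, 0.1226]
ee_rot: [[0.999, -0.039, 0.001], [-0.039, -0.999, 0.0], [0.001, -0.0, -1.0]]
contact_force: [-0.5, -1.3, 2.4]
width: 0.172
```

```bash
python3 - <<'E'
from h import *
goto([.5178,.0815,.122],-.036)
p,d=eyes.capture('wrist'); cv2.imwrite('pics/w10.png',p)
s=sensors.read_state()
P0=s['tcp_pos'][:2]; th=-.036
c,sn=np.cos(th),np.sin(th); R=np.array([[c,-sn],[sn,c]])
for a in [0,.1,.2,.3,.4,.5,.6,.7,.8,.9,1,1.1,1.2,1.3,1.4,1.5,1.55]:
    r=np.array([-40*np.cos(a)-120*np.sin(a)+40, 40*np.sin(a)-120*np.cos(a)+120])
    w=R@r; o=s['ee_rot'].T@np.array([*w,0]); print(a,r.round(1),'tool',o.round(1), (P0+w/1000).round(3))
E
```

```text
offset mm [ 1.6 -0.5  0.6] turn [-0.0003 -0.0008 -0.0027]
clock 15.425 F [-0.4681 -1.3431  2.4099] w 15.161891955074122 tcp [0.5162 0.0811 0.1226]
0 [0. 0.] tool [0. 0. 0.] [0.516 0.081]
0.1 [-11.8   4.6] tool [-11.8  -4.6  -0. ] [0.505 0.086]
0.2 [-23.   10.3] tool [-23.1 -10.3  -0. ] [0.493 0.092]
0.3 [-33.7  17.2] tool [-33.7 -17.1  -0. ] [0.483 0.099]
0.4 [-43.6  25. ] tool [-43.6 -24.9  -0. ] [0.474 0.108]
0.5 [-52.6  33.9] tool [-52.7 -33.7  -0. ] [0.465 0.117]
0.6 [-60.8  43.5] tool [-60.9 -43.4  -0. ] [0.457 0.127]
0.7 [-67.9  54. ] tool [-68.1 -53.8  -0. ] [0.45  0.138]
0.8 [-74.   65.1] tool [-74.1 -64.9  -0. ] [0.445 0.149]
0.9 [-78.9  76.7] tool [-79.1 -76.5  -0. ] [0.44  0.161]
1 [-82.6  88.8] tool [-82.8 -88.6  -0. ] [0.437 0.173]
1.1 [-85.1 101.2] tool [ -85.4 -101.    -0. ] [0.435 0.185]
1.2 [-86.3 113.8] tool [ -86.7 -113.6   -0. ] [0.434 0.198]
1.3 [-86.3 126.4] tool [ -86.7 -126.2   -0. ] [0.434 0.211]
1.4 [-85.1 139. ] tool [ -85.4 -138.8   -0. ] [0.436 0.223]
1.5 [-82.5 151.4] tool [ -83.  -151.2   -0. ] [0.439 0.235]
1.55 [-80.8 157.5] tool [ -81.2 -157.3    0. ] [0.441 0.241]
```

View pics/w10.png

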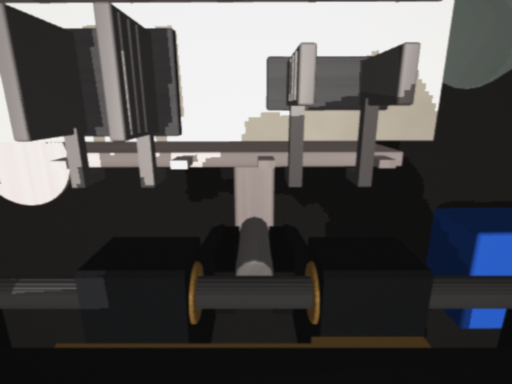

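jog_arm:
  plan:
    - {"offset": [-6,-2,0],"turn": [0,0,0]}
    - {"offset": [-12,-5,0],"turn": [0,0,0]}
    - {"offset": [-17,-7,0],"turn": [0,0,0]}
    - {"offset": [-23,-10,0],"turn": [0,0,0]}
    - {"offset": [-23,-10,0],"turn": [0,0,0]}

```text
clock: 16.1
tcp_pos: [0.4923, 0.093, 0.1226]
ee_rot: [[0.999, -0.037, -0.001], [-0.037, -0.999, 0.001], [-0.001, -0.001, -1.0]]
contact_force: [-0.8, -3.1, 6.9]
width: 0.173
```

jog_arm:
  plan:
    - {"offset": [-11,-7,0],"turn": [0,0,0]}
    - {"offset": [-21,-15,0],"turn": [0,0,0]}
    - {"offset": [-30,-23,0],"turn": [0,0,0]}
    - {"offset": [-38,-33,0],"turn": [0,0,0]}
    - {"offset": [-45,-44,0],"turn": [0,0,0]}
    - {"offset": [-51,-55,0],"turn": [0,0,0]}
    - {"offset": [-56,-66,0],"turn": [0,0,0]}
    - {"offset": [-60,-78,0],"turn": [0,0,0]}
    - {"offset": [-60,-78,0],"turn": [0,0,0]}

```text
clock: 17.23
tcp_pos: [0.4363, 0.1747, 0.1226]
ee_rot: [[0.999, -0.035, 0.001], [-0.035, -0.999, 0.002], [0.001, -0.002, -1.0]]
contact_force: [1.8, -3.4, 5.8]
width: 0.168
```

```bash
python3 - <<'E'
from h import *
goto([.434,.211,.122],-.036)
p,d=eyes.capture('wrist'); cv2.imwrite('pics/w11.png',p)
E
```

```text
offset mm [ -3.6 -36.2   0.6] turn [-0.0023 -0.0009  0.0005]
clock 17.225 F [ 1.7938 -3.3568  5.8394] w 14.791360194609021 tcp [0.4363 0.1747 0.1226]
```

View pics/w11.png

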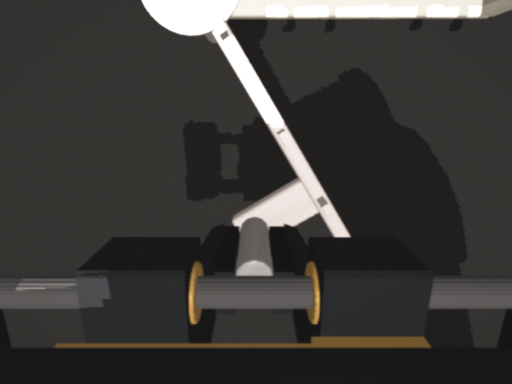

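jog_arm:
  plan:
    - {"offset": [-3,-12,0],"turn": [0,0,0]}
    - {"offset": [-4,-25,0],"turn": [0,0,0]}
    - {"offset": [-4,-37,0],"turn": [0,0,0]}
    - {"offset": [-3,-49,0],"turn": [0,0,0]}
    - {"offset": [-2,-56,0],"turn": [0,0,0]}
    - {"offset": [-2,-56,0],"turn": [0,0,0]}
    - {"offset": [-2,-56,0],"turn": [0,0,0]}
    - {"offset": [-2,-56,0],"turn": [0,0,0]}

```text
clock: 18.27
tcp_pos: [0.4371, 0.2288, 0.1226]
ee_rot: [[0.999, -0.039, 0.001], [-0.039, -0.999, 0.001], [0.001, -0.001, -1.0]]
contact_force: [3.6, -4.6, 5.0]
width: 0.171
```

```bash
python3 - <<'E'
from h import *
goto([.434,.211,.122],-.036)
s=sensors.read_state(); r=s['tcp_pos'][:2]-np.array([.5615,.1997]); print('hinge dist',np.linalg.norm(r),'angle',( -(np.arctan2(r[1],r[0])+.036)+np.arctan2(-120,-40))%(2*np.pi))
p,d=eyes.capture('wrist'); cv2.imwrite('pics/w12.png',p)
p,d=eyes.capture('scene'); cv2.imwrite('pics/s12.png',p)
E
```

```text
offset mm [-2.4 17.9  0.6] turn [-0.0007 -0.0012 -0.0025]
clock 18.275 F [ 3.5541 -4.5709  5.023 ] w 15.03908312830038 tcp [0.4371 0.2288 0.1226]
hinge dist 0.1277709276510683 angle 1.4428529112152066
```

View pics/w12.png

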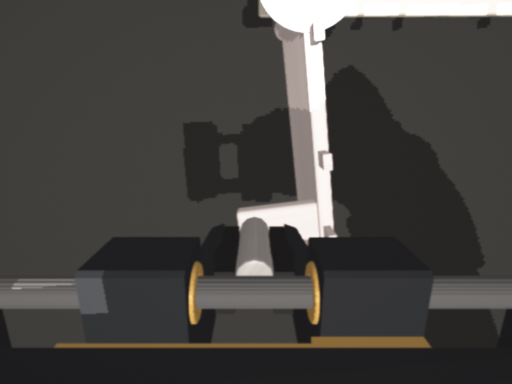

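View pics/s12.png

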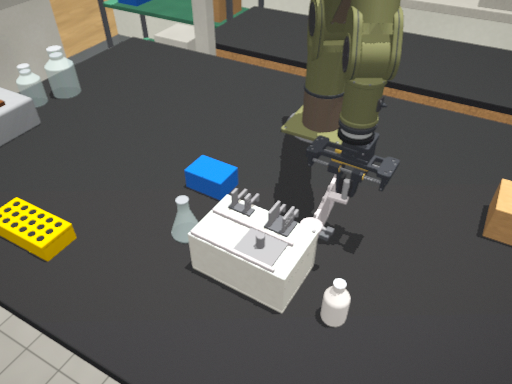

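jog_arm:
  plan:
    - {"offset": [0,0,0],"turn": [0,0,0]}
    - {"offset": [0,0,0],"turn": [0,0,0]}
    - {"offset": [0,0,0],"turn": [0,0,0]}
    - {"offset": [0,0,0],"turn": [0,0,0]}

```text
clock: 18.88
tcp_pos: [0.4371, 0.2288, 0.1226]
ee_rot: [[0.999, -0.039, 0.001], [-0.039, -0.999, 0.001], [0.001, -0.001, -1.0]]
contact_force: [3.3, -4.5, 4.2]
width: 0.17
```

```bash
python3 - <<'E'
from h import *
from plant import job_done
s=sensors.read_state(); print(s['tcp_pos'],s['contact_force'],s['width']*88.1,abs(s['joint_velocities']).max())
print(job_done())
E
```

```text
[0.4371 0.2288 0.1226] [ 3.2889 -4.4986  4.236 ] 14.960437662570426 0.0009813003710726703
the job is handed in; nothing more can be done
None
```

The job is handed in at about 19 s, with the arm still holding the gate open by its post; no verdict was reported.

- **Cover:** I slid it by its knob until it met the stop. The TCP stopped at y = 0.1367 m and the push rose to about 11 N. Later pictures show it shut over the tubes.
- **Catches:** I squeezed the long catch first, which was the left one, then the short one. The fingers closed to 39 mm on each, against 40 mm fully in, and the wrist pictures show both pairs of jaws in.
- **Gate:** I gripped the post and swung the gate past the detent to about 1.44 rad, worked out from the TCP and hinge positions. The last wrist picture agrees.
- **Final state:** the arm was still, with joint speeds under 0.001 rad/s. The fingers were closed on the post at 15 mm, and the wrist read about 6.5 N. The flask, bottle and tip box look to be where they started in the last scene picture.

**Disagreements:** the wrist camera and the fixed cameras differed by about 3 mm in the carrier's y position. I used the average, and the cover's stop position confirmed it. The gripper also reads about 1 mm narrow on every object it held.

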